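# Load a tube tray under the leaf spring of a bench mixer

### The arm

A 6-joint arm with a two-finger parallel gripper is mounted at the origin on the work surface. World frame = base frame: x ahead of the robot, y to its left, z up, the work surface at z = 0. Lengths are in m, angles in rad, forces in N, time in s.
With the tool pointing down it reaches from about 0.35 to 0.725 m from the base axis. Payload 6 kg.
Tool frame: the origin (TCP) lies midway between the tips of the shut fingers; the grasp point (between the pads) lies 19 mm behind it (arm.tcp_to_grasp is the distance from the TCP to the grasp point, in m); x points along the fingers, y is the direction in which the jaws open and shut, and the axes are right-handed (so a half turn about x gives the same grasp; the last joint's range is limited). The gripper opens to 85 mm and grips with 20 to 120 N. Pads are 22 mm wide; open, the fingers measure 114 mm over their backs; the gripper's body (76 mm by 85 mm) begins 54 mm behind the grasp point. The pads swing forward as they close: fully open they stand 13 mm farther back than shut.
Start: joints at [-0.943, 0.04, 0.085, 0, -1.615, -0.334], TCP at [0.174, -0.574, 0.231] pointing down, gripper open.
Joint ranges: [-2.56, 2.56], [-1.29, 2.01], [-1.08, 1.49], [-3.29, 1.98], [-2.81, -0.18], [-2.99, 2.99]. Speed limits (rad/s): [2.57, 2.57, 3.01, 3.14, 3.14, 3.14].

### API

Orientations are given as a unit quaternion [w, x, y, z].
In Python, from rig import arm, capture gives the robot as it stands.
- The arm moves only by the shell command python3 -m jog 'ROWS' [FORCE]. ROWS is JSON, a list of rows, each a list of 3 entries, a list of its own where there are three numbers: the shift along the tool's x, y, z scaled (see below), then the turn about the tool's x scaled (see below), then the opening, from 0 (shut) to 1 (fully open). In form: [[[dx, dy, dz], spin, hand], ...]. A call has exactly 5 rows; each row shifts and turns the commanded pose from where the row before left it, along the tool's axes as they then stand; what a row does not reach is not made up. The controller multiplies each number of a shift by 0.06 m and each number of a turn by 10 degrees. A row lasts 1/8 s, in which the tool goes at most 62.5 mm and 10.7 degrees, less where a joint would pass 70% of its speed; a pose out of reach is approached as far as the arm can. A call with a number of a shift or a turn outside -1 to 1 is refused whole. A call with a gripper value outside its range is refused whole. The fingers move at their own pace and stop on an object; FORCE is the grip in N (left out, the last holds). Time passes only in rows, so rows that do not move let the fingers close, or fill a call up. It gives the time, the measured TCP pose, the force and the opening at its end, in the units of the state.
- arm.observe(): the state, without advancing time (a new reading comes with each control period).
- capture(name): name is "side" or "top"; returns a dict with "color" (384x512x3 uint8, red, green, blue), "camera_matrix" (3x3 intrinsics, pixels), "cam_to_world" (4x4, takes a point from camera to world coordinates). Camera axes: x right, y down, z forward; pixel columns grow to the right and rows downward; lengths in m; the calibration is good to about 2 mm. A picture is of the moment at which its call begins. There is no depth.
- arm.finish_job(): hands the job in, once; it reports no verdict.
The state is a dict: "time_s": time; "joints": joint angles; "joint_vel": joint speeds; "effort": joint torques, N m; "tcp_pos": TCP position; "tool_rot": TCP orientation; "ft_force": force on the tool from outside, world axes, zero at the start; "torque": the same for the moment, N m; "opening": opening from 0.0 (shut) to 1.0 (fully open).
Only numpy, scipy, OpenCV 4.12 (cv2) and the standard library are available. Lean on these libraries where they do the work, as an engineer would, in place of code of your own. Each camera call takes 0.05 s, during which the arm holds its last target. There are 200 camera calls.

### The job

Load the tube tray into the mixer without picking it up: press its thumb pad down firmly with the fingertips so that the tray's raised nose goes down below the cross bar, and, still pressing, slide the tray along the channel under the bar and the leaf spring until its nose is fully home against the end stop and the sprung lifter clicks up into the notch underneath. Then let go and leave the tray lying flat; do not lift the tray, and leave the tube rack, the jar and the tip box alone.

Things in the scene. Friction and masses are not known exactly. Their poses are not given: they have to be found in the camera images.
- deck: Mixer base, white box 275 x 150 mm, fixed to the bench. Origin: centre of its underside, on the bench; z up; x is the loading direction (the tray slides to +x). On top a smooth channel along x (friction about 0.25), floor 50 mm above the bench, between rails 8 mm high, 8 mm thick, 68 mm apart; open at the -x end. Bar, leaf spring and end stop stand at its +x end.
- bar_entry (a point): Point on the channel floor, mid-channel, under the entry (-x) face of the cross bar (deck x = 68 mm); axes as the deck's. The bar is 10 mm long in x, its underside 14 mm and its top 22 mm above the channel floor; its posts reach out to y = +-54 mm.
- stop_face (a point): Foot of the end stop's face, mid-channel on the floor, 56 mm beyond bar_entry along deck x; axes as the deck's. The stop is 18 mm high. Home is when the tray's nose touches this face.
- tray: Loose grey tube tray, 180 x 64 mm, about 0.3 kg. Origin: centre of its underside; x to its nose, z up. Along x: nose tongue 12 mm thick, +90 to +15 mm; cross rib +15 to +9 mm, standing 10 mm above the tongue; flat thumb pad +9 to -41 mm; tube block -41 to -90 mm, 30 mm high, its eight capped tubes rising to 39 mm. Underside notch +19.5 to -5.5 mm, 6.5 mm deep.
- tray_nose (a point): Middle of the lower front edge of the nose (tray x = +90 mm, z = 0). At the start it is 8 to 20 mm short of the bar and propped 5 to 6.5 mm above the channel floor by the lifter (tray tilted 2 degrees, tail on the floor): only pushed, the nose strikes the bar; pressed flat it passes. Travel to home is 64 to 76 mm.
- thumb_pad (a point): Middle of the thumb pad's upper face (tray x = -16 mm, z = 12 mm), striped, 50 mm long. Fingertips press here, best on the half nearer the rib, and drive the tray by friction (about 0.6) or against the rib's -x face. Bringing the nose flat down takes about 9 to 16 N at the start, less later.
- lifter (a joint): Sprung lifter in the channel floor. Value: how far it is pressed down, m: 0 = up (5 mm proud of the floor), 0.005 = flush, 0.0055 = end of travel. It pushes up with 5 N when up, 7 N when flush. It stays down under the sliding tray and springs up into the tray's underside notch over the last 3 to 4 mm before the end stop.
- lifter_top (a point): Middle of the lifter's top face, a steel block 18 mm (along x) by 36 mm, centred 27 mm before the bar's entry face.
- leaf (a joint): Steel leaf spring 44 mm wide, hinged just behind the bar, sloping down to its tip 33 mm farther on. Value: how far it is lifted, rad: 0 = at rest, about 0.13 with the tray's tongue under it. It yields to the nose, presses on it with about 8 N and adds a drag of some 5 to 10 N.
- leaf_tip (a point): Underside of the leaf spring's free tip, about 7 mm above the channel floor at rest.
- rack: Loose blue tube rack with white capped tubes, 160 x 75 x 51 mm, standing beside the mixer. Origin: centre of its underside. Bystander.
- bottle: Loose amber jar with a white cap, 52 mm in diameter, 95 mm high. Origin: centre of its underside. Bystander.
- tipbox: Loose closed tip box, black with a grey lid, 85 x 62 x 59 mm. Origin: centre of its underside. Bystander.
Things that resemble listed ones, but are neither listed nor needed, are in the scene too. What is shaped like the tray but pink is not meant.

How it is judged:
On the way, in this order (a step that is already met when the one before it is completed fails the run):
1. the tray is pressed down by the fingers, lifter flush or nearly so, while the nose is not yet under the bar (at most 6 mm in) (value of joint lifter above 0.0035 m and x of tray_nose in the frame of bar_entry below 0.006 m and contact force between the fingers and tray above 3 N), for 0.1 s.
2. the nose has slid under the bar and is lifting the leaf spring (x of tray_nose in the frame of bar_entry above 0.03 m and value of joint leaf above 0.04 rad), for 0.02 s.
At the end, for the whole second after the job is handed in: The tray lies flat (within 0.02 rad) and at rest in the channel, its nose down and within 5 mm of the end stop, the leaf spring lifted by the nose (over 0.08 rad) and the lifter sprung up into the notch (within 1.5 mm of fully up) (x of tray_nose in the frame of stop_face between -0.005 and 0.003 m and value of joint lifter below 0.0015 m and value of joint leaf above 0.08 rad and angle between tray's own z axis and vertical below 0.02 rad and z of tray_nose in the frame of stop_face below 0.002 m and linear speed of tray below 0.01 m/s); the robot touches nothing.
It fails at once if the tray is lifted out of the channel (z of tray in the frame of deck above 0.068 m).
It fails at once if the tray is tipped (angle between tray's own z axis and vertical above 0.15 rad).
It fails at once if the tube rack, jar or tip box is disturbed (distance of any of rack, bottle, tipbox from where it was at the start of the episode above 0.02 m or angle between any of rack, bottle, tipbox's own z axis and vertical above 0.3 rad).
It also fails if it takes over 42 s, if anything falls off the work surface, if the arm or the gripper's body presses on something with over 40 N, if the wrist force passes 120 N, or if a joint passes its speed limit or range.

## Working session

There is one attempt and no reset: what is moved stays moved. The work goes in short steps, Python scripts to look and compute and a shell command to move; the robot and the scene stay as the last step left them, time stands still between calls to the robot, and variables do not carry over. Pictures are saved under pics/ and viewed, about 8 in all and at most 12, crops included, and the job is handed in when it is done.

```bash
mkdir -p pics; ls; python3 - <<'E'
from rig import arm,capture
import cv2,numpy as np
for n in("top","side"):
    c=capture(n); cv2.imwrite(f"pics/{n}0.png",c["color"][:,:,::-1]); print(n,c["camera_matrix"].tolist(),np.round(c["cam_to_world"],3).tolist())
    np.savez(f"pics/{n}0.npz",**c)
print(arm.observe())
E
```

```text
pics
top [[473.1935980332476, 0.0, 251.31818093411582], [0.0, 473.1935980332476, 187.71369166388908], [0.0, 0.0, 1.0]] [[-0.009, -0.993, 0.12, 0.489], [-1.0, 0.009, 0.0, 0.059], [-0.001, -0.12, -0.993, 1.066], [0.0, 0.0, 0.0, 1.0]]
side [[405.64675229097725, 0.0, 254.4636852963901], [0.0, 405.64675229097725, 186.65896474322585], [0.0, 0.0, 1.0]] [[0.969, -0.18, 0.171, 0.486], [-0.248, -0.74, 0.625, -0.47], [0.014, -0.648, -0.762, 0.679], [0.0, 0.0, 0.0, 1.0]]
{'time_s': 0.1, 'joints': array([-9.43320338e-01,  4.07719152e-02,  8.38975340e-02, -3.89049710e-04,
       -1.61547513e+00, -3.33676101e-01]), 'joint_vel': array([-0.00016406, -0.00295821,  0.00407411,  0.00236336, -0.00067736,
       -0.00026758]), 'effort': array([-6.10419520e-03, -3.69342649e+01,  3.48282909e+01,  6.95181772e+00,
       -4.56102047e-03,  6.60865624e-06]), 'tcp_pos': array([ 0.17372344, -0.57399836,  0.23036382]), 'tool_rot': array([ 0.69935784, -0.10295624,  0.69962185,  0.10405715]), 'ft_force': array([ 0.18701045, -0.637933  ,  0.17492233]), 'torque': array([-0.02990028,  0.04497221, -0.02337516]), 'opening': 0.9935127454619953}
```

View pics/top0.png

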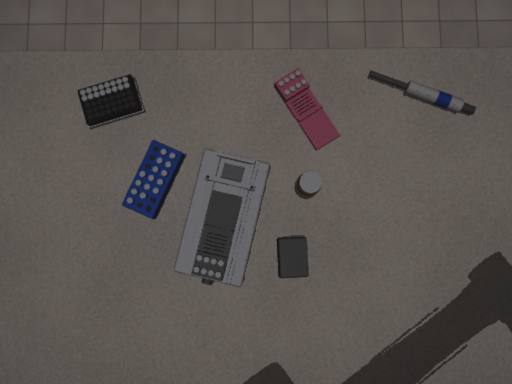

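View pics/side0.png

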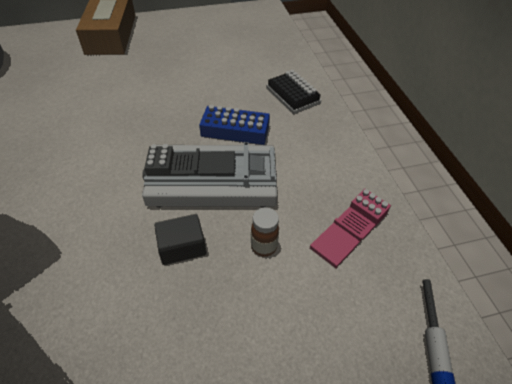

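The real tray is the grey one on the white mixer: top (222,225), side (205,162). The look-alike is pink: top (307,108), side (350,225). In the top view the blue rack is at (153,180), the jar at (309,184) and the tip box at (292,257). The black rack at (110,100) is not listed. I'll check the choice in a close crop.

```bash
python3 - <<'E'
import cv2,numpy as np
a=cv2.imread("pics/top0.png")[140:295,165:280]; b=cv2.imread("pics/side0.png")[135:215,135:290]
a=cv2.resize(a,None,fx=3.8,fy=3.8,interpolation=cv2.INTER_CUBIC);b=cv2.resize(b,(360,186),interpolation=cv2.INTER_CUBIC)
o=np.zeros((589,800,3),np.uint8);o[:a.shape[0],:a.shape[1]]=a;o[:186,440:800]=b
cv2.imwrite("pics/crop1.png",np.clip(o*1.7,0,255).astype(np.uint8)); print(a.shape)
E
```

```text
(589, 437, 3)
```

View pics/crop1.png

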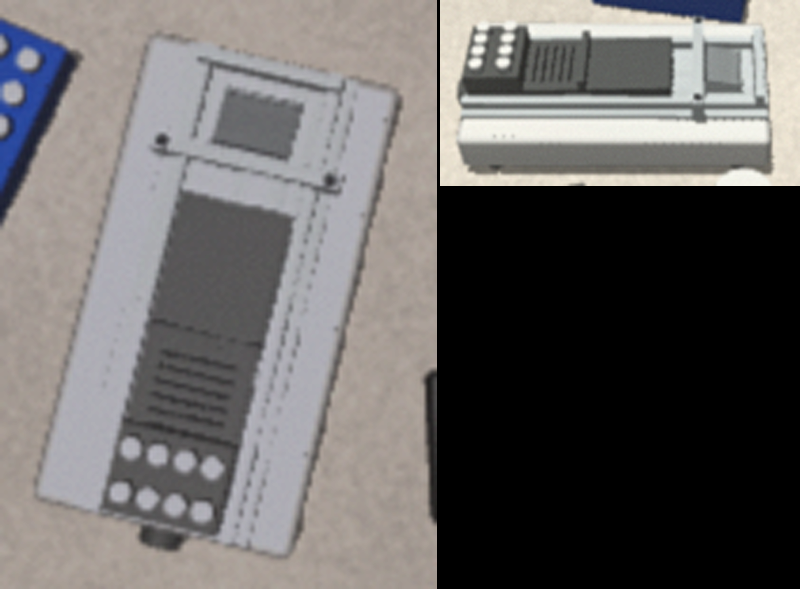

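The crop confirms it: grey tray, nose at crop (180,190)-(296,217), rib line at y≈322-345, stripes below it, tube block at the tail, and bar at (152,147)-(340,187).

```bash
cat > h.py <<'E'
import numpy as np
def ray(c,uv,z):
    K=c["camera_matrix"];T=c["cam_to_world"]
    d=T[:3,:3]@np.linalg.solve(K,[uv[0],uv[1],1]);o=T[:3,3]
    return o+d*(z-o[2])/d[2]
def proj(c,p):
    T=np.linalg.inv(c["cam_to_world"]);q=c["camera_matrix"]@(T[:3,:3]@np.asarray(p)+T[:3,3]);return q[:2]/q[2]
E
python3 - <<'E'
from h import *
import numpy as np
c=dict(np.load("pics/top0.npz"));s=dict(np.load("pics/side0.npz"))
f=lambda u,v,z:ray(c,((u+1.4)/3.8+165-.5,(v+1.4)/3.8+140-.5),z)
P=[f(152,35,.05),f(400,92,.05),f(288,556,.05),f(38,495,.05)]
cen=np.mean(P,0);ax=(P[0]+P[1]-P[2]-P[3])/2;print("deck",cen,np.linalg.norm(ax),np.linalg.norm(P[0]-P[1]),"yaw",np.degrees(np.arctan2(ax[1],ax[0])),np.degrees(np.arctan2(*(P[0]-P[1])[:2]*[-1,1])))
u=ax/np.linalg.norm(ax);v=np.array([-u[1],u[0],0])
for n,q in dict(barL=(152,150,.072),barR=(340,190,.072),noseL=(180,190,.067),noseR=(296,217,.067),ribL=(152,322,.076),ribR=(262,345,.076),stripeTL=(162,352,.064),stripeTR=(238,365,.064),stripeBR=(226,424,.064),blkL=(108,508,.08),blkR=(222,532,.08)).items():
    p=f(*q);d=p-cen;print(n,p.round(4),"deck xy mm",(1e3*d@u).round(1),(1e3*d@v).round(1))
g=lambda x,y,z:ray(s,(135+x*155/360,135+y*80/186),z)
for n,q in dict(noseR=(672-440,92,.067),noseL=(672-440,38,.067)).items():
    d=g(*q)-cen;print("side",n,(1e3*d@u).round(1),(1e3*d@v).round(1))
E
```

```text
deck [0.54985919 0.12060694 0.05      ] 0.2681965490139101 0.14622187362520914 yaw -13.861240102755115 -13.643497320499815
barL [0.6275 0.1572 0.072 ] deck xy mm 66.6 54.1
barR [0.6041 0.0525 0.072 ] deck xy mm 69.0 -53.2
noseL [0.6055 0.1419 0.067 ] deck xy mm 48.9 34.0
noseR [0.5897 0.0771 0.067 ] deck xy mm 49.1 -32.7
ribL [0.5315 0.1565 0.076 ] deck xy mm -26.4 30.4
ribR [0.5184 0.0961 0.076 ] deck xy mm -24.7 -31.3
stripeTL [0.5154 0.1521 0.064 ] deck xy mm -41.0 22.3
stripeTR [0.5078 0.1099 0.064 ] deck xy mm -38.2 -20.5
stripeBR [0.4755 0.1166 0.064 ] deck xy mm -71.3 -21.7
blkL [0.4312 0.1796 0.08  ] deck xy mm -129.3 28.8
blkR [0.4179 0.118  0.08  ] deck xy mm -127.5 -34.2
side noseR 52.5 -35.5
side noseL 51.0 31.4
```

```bash
cat >> h.py <<'E'
from scipy.spatial.transform import Rotation as Rn
yaw=np.radians(-13.7);cen=np.array([.5499,.1206,0]);u=np.array([np.cos(yaw),np.sin(yaw),0]);v=np.array([-u[1],u[0],0])
def W(dx,dy,z): return cen+dx/1e3*u+dy/1e3*v+[0,0,z]
def st(target=None):
    from rig import arm
    o=arm.observe();R=Rn.from_quat(np.roll(o["tool_rot"],-1)).as_matrix();d=o["tcp_pos"]-cen
    print("t",o["time_s"],"deck mm",(1e3*d@u).round(1),(1e3*d@v).round(1),"z",(1e3*d[2]).round(1),"F deck",(o["ft_force"]@u).round(1),(o["ft_force"]@v).round(1),o["ft_force"][2].round(1),"open",round(o["opening"],3),"j6",o["joints"][5].round(2))
    print("tool axes in deck (cols x,y,z)\n",(np.array([u,v,[0,0,1]])@R).round(3).tolist())
    if target is not None: print("tool-frame shift /0.06:",(R.T@(target-o["tcp_pos"])/.06).round(2))
E
python3 - <<'E'
from h import *
st(W(-46,0,.13))
E
```

```text
t 0.1 deck mm -201.0 -763.9 z 230.4 F deck 0.3 -0.6 0.2 open 0.994 j6 -0.33
tool axes in deck (cols x,y,z)
 [[-0.001, -0.508, 0.861], [0.001, 0.861, 0.508], [-1.0, 0.002, -0.0]]
tool-frame shift /0.06: [1.69 9.65 8.69]
```

```bash
R='[[[0,0.69,0.62],0,0],[[0,0.69,0.62],0,0],[[0,0.69,0.62],0,0],[[0,0.69,0.62],0,0],[[0,0.69,0.62],0,0]]'
python3 -m jog '[[[0,0.69,0.62],0,0],[[0,0.69,0.62],0,0],[[0,0.69,0.62],0,0],[[0,0.69,0.62],0,0],[[0,0.69,0.62],0,0]]' 60
python3 -m jog '[[[0,0.69,0.62],0,0],[[0,0.69,0.62],0,0],[[0,0.69,0.62],0,0],[[0,0.69,0.62],0,0],[[0,0.69,0.62],0,0]]'
python3 -m jog '[[[0,0.69,0.62],0,0],[[0,0.69,0.62],0,0],[[0,0.69,0.62],0,0],[[0,0.69,0.62],0,0],[[0,0,0],1,0]]'
python3 -m jog '[[[0.3,0,0],1,0],[[0.4,0,0],1,0],[[0.4,0,0],0.05,0],[[0.4,0,0],0,0],[[0,0,0],0,0]]'
python3 - <<'E'
from h import *
from rig import capture
import cv2
st(W(-46,0,.085))
o=[]
for n in("top","side"):
    c=capture(n);cv2.imwrite(f"pics/{n}1.png",c["color"][:,:,::-1])
    i=c["color"][140:295,165:280] if n=="top" else c["color"][110:230,120:300]
    i=cv2.resize(i[:,:,::-1],None,fx=3.5 if n=="top" else 2.2,fy=3.5 if n=="top" else 2.2,interpolation=cv2.INTER_CUBIC);o.append(i)
m=np.zeros((560,800,3),np.uint8);m[:o[0].shape[0],:o[0].shape[1]]=o[0];m[:o[1].shape[0],403:403+o[1].shape[1]]=o[1]
cv2.imwrite("pics/crop2.png",np.clip(m*1.7,0,255).astype(np.uint8))
E
```

```text
time_s: 0.72
tcp_pos: [0.2921, -0.3206, 0.2309]
tool_rot: [0.699, -0.103, 0.7, 0.103]
ft_force: [0.7, 0.6, -0.2]
opening: -0.002
time_s: 1.35
tcp_pos: [0.4102, -0.0683, 0.2313]
tool_rot: [0.7, -0.104, 0.699, 0.104]
ft_force: [0.4, -0.9, 0.4]
opening: 0.001
time_s: 1.98
tcp_pos: [0.5046, 0.1341, 0.2289]
tool_rot: [0.704, -0.042, 0.707, 0.041]
ft_force: [-0.1, -1.0, -0.3]
opening: 0.001
time_s: 2.6
tcp_pos: [0.5032, 0.1308, 0.139]
tool_rot: [0.701, 0.083, 0.703, -0.085]
ft_force: [0.2, 0.3, 0.9]
opening: 0.0
t 2.6 deck mm -47.8 -1.1 z 139.0 F deck 0.1 0.3 0.9 open 0.0 j6 -2.45
tool axes in deck (cols x,y,z)
 [[-0.003, -0.001, 1.0], [-0.003, 1.0, 0.001], [-1.0, -0.003, -0.003]]
tool-frame shift /0.06: [0.9  0.02 0.03]
```

View pics/crop2.png

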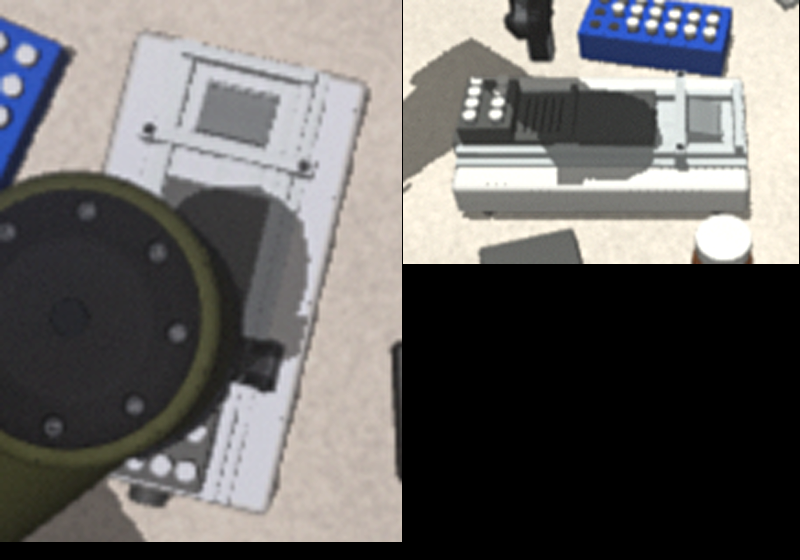

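The side crop shows the shut fingertips above the stripes at crop (540,55), and the tray has not moved. I'll go down close to the pad and look once more.

```bash
python3 -m jog '[[[0.3,0,0],0,0],[[0.3,0,0],0,0],[[0.3,0,0],0,0],[[0.1,0,0],0,0],[[0,0,0],0,0]]'
python3 - <<'E'
from h import *
from rig import capture
import cv2
st(W(-46,0,.066))
c=capture("side");i=c["color"][110:190,130:280,::-1]
for n,p in dict(tcp=W(-46,0,.08),rib0=W(-31,-32,.074),rib1=W(-31,32,.074)).items():
    print(n,((proj(c,p)-[130,110])*5).round(0))
cv2.imwrite("pics/crop3.png",np.clip(cv2.resize(i,None,fx=5,fy=5,interpolation=cv2.INTER_CUBIC)*2.0,0,255).astype(np.uint8))
E
```

```text
time_s: 3.32
tcp_pos: [0.5043, 0.1311, 0.0808]
tool_rot: [0.702, 0.084, 0.702, -0.084]
ft_force: [-0.3, -0.1, -0.2]
opening: 0.003
t 3.325 deck mm -46.8 -0.6 z 80.8 F deck -0.2 -0.2 -0.2 open 0.003 j6 -2.45
tool axes in deck (cols x,y,z)
 [[-0.001, -0.001, 1.0], [-0.001, 1.0, 0.001], [-1.0, -0.001, -0.001]]
tool-frame shift /0.06: [0.25 0.01 0.01]
tcp [286. 237.]
rib0 [318. 304.]
rib1 [331. 193.]
```

View pics/crop3.png

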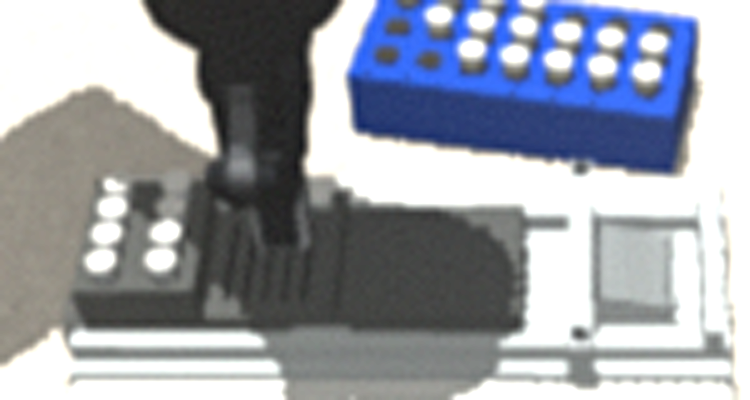

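The fingertips at (285,240) are over the stripes, about 20 mm behind the rib face at (340,250). I'll shift 4 mm forward and press down gradually.

```bash
python3 -m jog '[[[0.1,0,0.07],0,0],[[0.08,0,0],0,0],[[0.05,0,0],0,0],[[0.03,0,0],0,0],[[0,0,0],0,0]]'
python3 -m jog '[[[0.03,0,0],0,0],[[0,0,0],0,0],[[0.03,0,0],0,0],[[0,0,0],0,0],[[0,0,0],0,0]]'
python3 -c "from h import *;st()"
```

```text
time_s: 4.0
tcp_pos: [0.5084, 0.1303, 0.0656]
tool_rot: [0.702, 0.084, 0.702, -0.084]
ft_force: [0.3, -1.1, -0.8]
opening: 0.002
time_s: 4.62
tcp_pos: [0.509, 0.1304, 0.0636]
tool_rot: [0.703, 0.084, 0.702, -0.084]
ft_force: [-3.0, -0.6, 6.7]
opening: 0.001
t 4.625 deck mm -42.1 -0.2 z 63.6 F deck -2.8 -1.3 6.7 open 0.001 j6 -2.44
tool axes in deck (cols x,y,z)
 [[0.001, -0.001, 1.0], [0.001, 1.0, 0.001], [-1.0, 0.001, 0.001]]
```

```bash
python3 -m jog '[[[0.03,0,0],0,0],[[0,0,0],0,0],[[0.03,0,0],0,0],[[0,0,0],0,0],[[0,0,0],0,0]]'
python3 -m jog '[[[0.03,0,0],0,0],[[0,0,0],0,0],[[0.03,0,0],0,0],[[0,0,0],0,0],[[0,0,0],0,0]]'
python3 -c "from h import *;st()"
```

```text
time_s: 5.25
tcp_pos: [0.5098, 0.1305, 0.0621]
tool_rot: [0.704, 0.084, 0.701, -0.084]
ft_force: [-4.8, -1.1, 14.7]
opening: 0.002
time_s: 5.88
tcp_pos: [0.5113, 0.1307, 0.062]
tool_rot: [0.705, 0.084, 0.699, -0.083]
ft_force: [-8.9, -2.3, 28.9]
opening: 0.002
t 5.875 deck mm -39.9 0.7 z 62.0 F deck -8.1 -4.4 28.9 open 0.002 j6 -2.44
tool axes in deck (cols x,y,z)
 [[0.008, -0.002, 1.0], [0.003, 1.0, 0.002], [-1.0, 0.003, 0.008]]
```

The tray is flat: pad z reads 62.0 mm and the press force is 29 N. Now I'll slide, still pressing.

```bash
python3 -m jog '[[[0,0,0.05],0,0],[[0,0,0.07],0,0],[[0,0,0.07],0,0],[[0,0,0.07],0,0],[[0,0,0.07],0,0]]'
python3 -c "from h import *;st()"
python3 -m jog '[[[0,0,0.07],0,0],[[0,0,0.07],0,0],[[0,0,0.07],0,0],[[0,0,0.07],0,0],[[0,0,0.07],0,0]]'
python3 - <<'E'
from h import *
from rig import capture
import cv2
st()
c=capture("side");i=c["color"][110:190,130:280,::-1]
cv2.imwrite("pics/crop4.png",np.clip(cv2.resize(i,None,fx=5,fy=5,interpolation=cv2.INTER_CUBIC)*2.0,0,255).astype(np.uint8))
E
```

```text
time_s: 6.5
tcp_pos: [0.5308, 0.1271, 0.062]
tool_rot: [0.705, 0.085, 0.699, -0.082]
ft_force: [-9.5, 2.0, 26.3]
opening: -0.001
t 6.5 deck mm -20.1 1.8 z 62.0 F deck -9.7 -0.3 26.3 open -0.001 j6 -2.41
tool axes in deck (cols x,y,z)
 [[0.008, -0.002, 1.0], [0.005, 1.0, 0.002], [-1.0, 0.005, 0.008]]
time_s: 7.12
tcp_pos: [0.5511, 0.122, 0.062]
tool_rot: [0.705, 0.085, 0.699, -0.082]
ft_force: [-10.7, 2.4, 27.5]
opening: 0.002
t 7.125 deck mm 0.9 1.6 z 62.0 F deck -11.0 -0.2 27.5 open 0.002 j6 -2.38
tool axes in deck (cols x,y,z)
 [[0.008, -0.002, 1.0], [0.005, 1.0, 0.002], [-1.0, 0.005, 0.008]]
```

View pics/crop4.png

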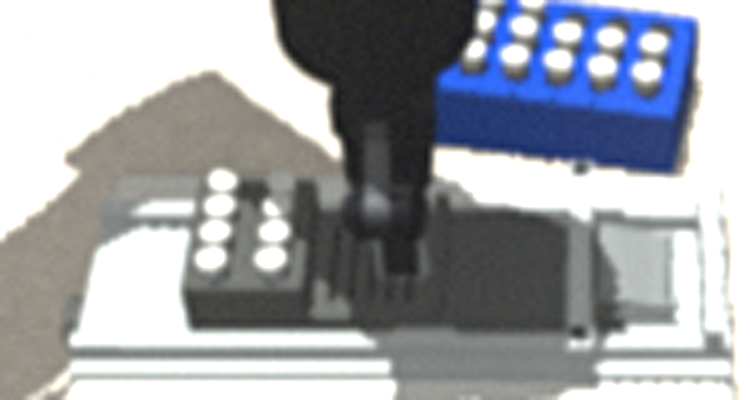

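The nose is under the bar, which sits at (580,240), and the tray moves with the fingers. About 30 mm remain.

```bash
python3 -m jog '[[[0,0,0.07],0,0],[[0,0,0.07],0,0],[[0,0,0.07],0,0],[[0,0,0.06],0,0],[[0,0,0.06],0,0]]'
python3 -c "from h import *;st()"
python3 -m jog '[[[0,0,0.05],0,0],[[0,0,0.04],0,0],[[0,0,0.03],0,0],[[0,0,0.02],0,0],[[0,0,0],0,0]]'
python3 - <<'E'
from h import *
from rig import capture
import cv2
st()
c=capture("side");i=c["color"][110:190,130:280,::-1]
cv2.imwrite("pics/crop5.png",np.clip(cv2.resize(i,None,fx=5,fy=5,interpolation=cv2.INTER_CUBIC)*2.0,0,255).astype(np.uint8))
E
```

```text
time_s: 7.8
tcp_pos: [0.5688, 0.1175, 0.062]
tool_rot: [0.704, 0.084, 0.7, -0.082]
ft_force: [-17.0, 3.7, 30.2]
opening: 0.001
t 7.8 deck mm 19.1 1.5 z 62.0 F deck -17.4 -0.5 30.2 open 0.001 j6 -2.36
tool axes in deck (cols x,y,z)
 [[0.005, -0.003, 1.0], [0.004, 1.0, 0.003], [-1.0, 0.004, 0.005]]
time_s: 8.43
tcp_pos: [0.5773, 0.1154, 0.062]
tool_rot: [0.704, 0.084, 0.7, -0.082]
ft_force: [-15.0, 3.0, 29.8]
opening: 0.002
t 8.425 deck mm 27.8 1.5 z 62.0 F deck -15.3 -0.7 29.8 open 0.002 j6 -2.35
tool axes in deck (cols x,y,z)
 [[0.006, -0.003, 1.0], [0.004, 1.0, 0.003], [-1.0, 0.004, 0.006]]
```

View pics/crop5.png

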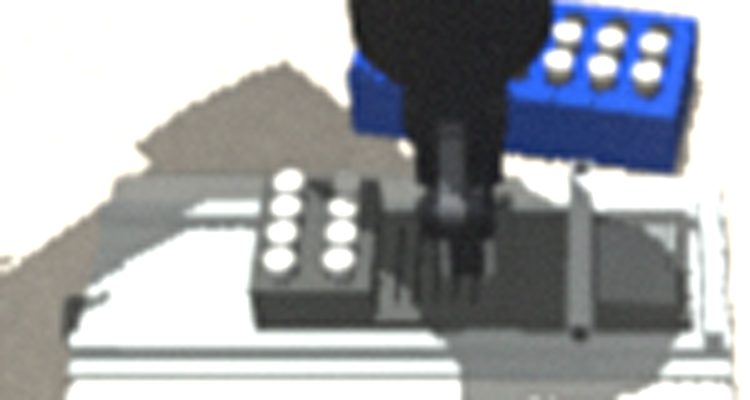

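The nose at (690,270) is a few millimetres short of the stop at (705,270). I'll push on slowly until the x force rises.

```bash
python3 -m jog '[[[0,0,0.03],0,0],[[0,0,0.02],0,0],[[0,0,0.02],0,0],[[0,0,0],0,0],[[0,0,0],0,0]]'
python3 -c "from h import *;st()"
python3 -m jog '[[[0,0,0.03],0,0],[[0,0,0.02],0,0],[[0,0,0.02],0,0],[[0,0,0],0,0],[[0,0,0],0,0]]'
python3 -c "from h import *;st()"
```

```text
time_s: 9.1
tcp_pos: [0.5813, 0.1144, 0.062]
tool_rot: [0.704, 0.084, 0.7, -0.082]
ft_force: [-14.3, 3.6, 29.7]
opening: 0.004
t 9.1 deck mm 32.0 1.4 z 62.0 F deck -14.7 0.1 29.7 open 0.004 j6 -2.34
tool axes in deck (cols x,y,z)
 [[0.006, -0.003, 1.0], [0.003, 1.0, 0.003], [-1.0, 0.003, 0.006]]
time_s: 9.72
tcp_pos: [0.5827, 0.114, 0.062]
tool_rot: [0.702, 0.084, 0.702, -0.082]
ft_force: [-28.8, 7.5, 36.4]
opening: 0.001
t 9.725 deck mm 33.4 1.4 z 62.0 F deck -29.8 0.4 36.4 open 0.001 j6 -2.34
tool axes in deck (cols x,y,z)
 [[0.0, -0.003, 1.0], [0.002, 1.0, 0.003], [-1.0, 0.002, 0.0]]
```

The x force has jumped to 30 N and travel is 73.4 mm, so the nose is at the stop. I'll ease the forward push a little and release upward.

```bash
python3 -m jog '[[[0,0,-0.03],0,0],[[-0.05,0,0],0,0],[[-0.05,0,0],0,0],[[-0.03,0,-0.02],0,0],[[0,0,0],0,0]]'
python3 -c "from h import *;st()"
```

```text
time_s: 10.35
tcp_pos: [0.5806, 0.1125, 0.0622]
tool_rot: [0.702, 0.084, 0.702, -0.084]
ft_force: [-0.9, 0.3, 0.2]
opening: -0.002
t 10.35 deck mm 31.7 -0.6 z 62.2 F deck -0.9 0.1 0.2 open -0.002 j6 -2.34
tool axes in deck (cols x,y,z)
 [[-0.001, -0.0, 1.0], [-0.001, 1.0, 0.0], [-1.0, -0.001, -0.001]]
```

```bash
python3 -m jog '[[[-0.1,0,0],0,0],[[-0.5,0,0],0,0],[[-0.9,0,0],0,0],[[-0.9,0,0],0,0],[[-0.5,0,0],0,0]]'
python3 -m jog '[[[0,-0.9,0],0,0],[[0,-0.9,0],0,0],[[0,-0.9,0],0,0],[[0,-0.9,0],0,0],[[0,-0.5,0],0,0]]'
python3 - <<'E'
from h import *
from rig import capture
import cv2
st()
s=capture("side");i=s["color"][125:190,150:280,::-1];c=capture("top");j=c["color"][140:295,165:280,::-1]
i=cv2.resize(i,None,fx=4,fy=4,interpolation=cv2.INTER_CUBIC);j=cv2.resize(j,None,fx=2.4,fy=3.8*2.4/3.8,interpolation=cv2.INTER_CUBIC)
m=np.zeros((380,800,3),np.uint8);m[:j.shape[0],:j.shape[1]]=j;m[:i.shape[0],278:278+i.shape[1]]=i
cv2.imwrite("pics/crop6.png",np.clip(m*1.8,0,255).astype(np.uint8))
for n,p in dict(stopfoot_top=W(124,0,.068),nose=W(124,32,.062),nose2=W(124,-32,.062)).items(): print(n,"side",((proj(s,p)-[150,125])*4+[278,0]).round(),"top",((proj(c,p)-[165,140])*2.4).round())
E
```

```text
time_s: 10.98
tcp_pos: [0.5815, 0.1125, 0.2406]
tool_rot: [0.703, 0.085, 0.701, -0.084]
ft_force: [-0.9, 0.1, -1.0]
opening: -0.001
time_s: 11.6
tcp_pos: [0.5218, -0.1286, 0.2372]
tool_rot: [0.702, 0.085, 0.702, -0.085]
ft_force: [0.5, 0.5, -0.1]
opening: -0.0
t 11.6 deck mm 31.7 -248.8 z 237.2 F deck 0.3 0.6 -0.1 open -0.0 j6 -1.94
tool axes in deck (cols x,y,z)
 [[0.001, 0.001, 1.0], [-0.0, 1.0, -0.001], [-1.0, -0.0, 0.001]]
stopfoot_top side [756. 146.] top [170.  47.]
nose side [753. 111.] top [136.  40.]
nose2 side [758. 200.] top [205.  56.]
```

View pics/crop6.png

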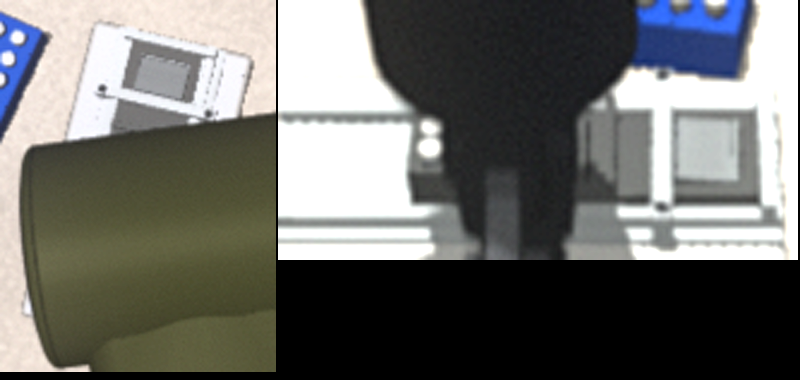

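The nose edge at side (760,155) looks to be against the stop. I'll clear the arm and measure properly.

```bash
python3 -m jog '[[[0,-0.9,-0.2],0,0],[[0,-0.9,-0.2],0,0],[[0,-0.9,-0.2],0,0],[[0,-0.9,-0.2],0,0],[[0,-0.9,-0.2],0,0]]'
python3 - <<'E'
from h import *
from rig import capture
import cv2
s=capture("side");i=s["color"][130:185,160:285,::-1];c=capture("top");j=c["color"][145:275,180:275,::-1]
i=cv2.resize(i,(500,220),interpolation=cv2.INTER_CUBIC);j=cv2.resize(j,None,fx=4.5,fy=4.5,interpolation=cv2.INTER_CUBIC)
i=cv2.resize(i,(370,163))
m=np.zeros((590,800,3),np.uint8);m[:j.shape[0],:j.shape[1]]=j;m[:163,430:]=i
cv2.imwrite("pics/crop7.png",np.clip(m*1.5,0,255).astype(np.uint8))
np.savez("pics/top7.npz",**c)
E
```

```text
time_s: 12.32
tcp_pos: [0.4, -0.3755, 0.2369]
tool_rot: [0.702, 0.084, 0.702, -0.084]
ft_force: [1.6, 0.1, -0.6]
opening: 0.007
```

View pics/crop7.png

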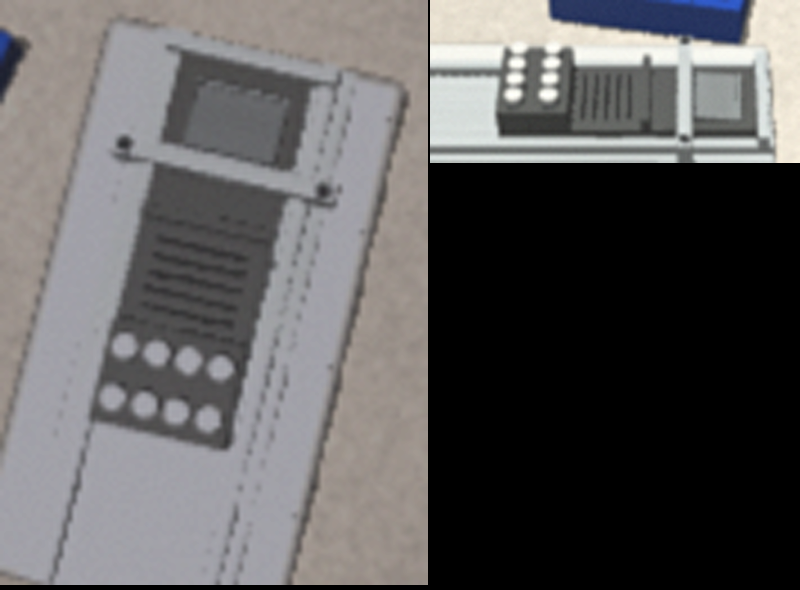

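The nose edge meets the stop at (180,52)-(310,85) with no gap. The leaf lies on the tongue and the tray looks square and flat. I'll check that numerically.

```bash
python3 - <<'E'
from h import *
c=dict(np.load("pics/top7.npz"))
f=lambda x,y,z:ray(c,((x+1.75)/4.5+180-.5,(y+1.75)/4.5+145-.5),z)
for n,q in dict(tailL=(90,417,.08),tailR=(228,447,.08),barL=(116,155,.072),barR=(332,204,.072),stopL=(168,47,.068),stopR=(310,82,.068),noseL=(180,56,.062),noseR=(308,87,.062)).items():
    d=f(*q)-cen;print(n,(1e3*d@u).round(1),(1e3*d@v).round(1))
E
```

```text
tailL -54.8 33.7
tailR -53.6 -31.4
barL 67.1 52.2
barR 67.7 -52.1
stopL 123.6 41.1
stopR 122.6 -28.6
noseL 121.7 35.1
noseR 121.0 -27.9
```

```bash
python3 -c "
from rig import arm
print(arm.finish_job())
from h import st;st()"
```

```text
the job is handed in; nothing more can be done
None
the job is handed in; nothing more can be done
```

I loaded the tray into the mixer, let go of it and handed the job in about 12 s into the run. No verdict is reported, so what follows rests on my own checks.

**What I did:** I pressed the thumb pad of the grey tray with the shut fingertips at about 29 N until the tray lay flat (pad 12 mm above the channel floor). Still pressing, I slid it about 73 mm under the bar and the leaf spring until the forward force jumped from 15 to 30 N at the end stop. I then eased off, lifted the fingers away and moved the arm clear.

**Checks that agreed:**
- The final pictures show the nose meeting the stop with no visible gap, the leaf lying on the tongue, and the tray looking flat and square.
- The tray travelled about 74 mm in the images, which matches the 73 mm of finger travel and lies within the expected 64–76 mm.
- The wrist force read about zero after release. The blue rack looked untouched in every view.

**Not confirmed:**
- The nose edge measured 1–2 mm short of the stop, while the tail edge measured about 2 mm too far forward. This disagreement is about the size of the calibration error.
- The lifter cannot be seen under the tray, so its click into the notch is inferred from the tray being home.
- I did not check the jar or the tip box again after the slide. I kept the arm well above both of them.

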